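Back off a belt tensioner by one ratchet notch

TASK

The belt tensioner on the bench is one notch too tight. With a fingertip lift its ratchet pawl clear of the teeth (pressing down the pawl's tail raises its nose), push the spoked wheel backward by one notch (the spoke on the side away from the pawl's tail goes down), then press the pawl down again so that it sits fully home in the next gap. Only touch and push the parts, without force; grip nothing, and leave the loose things around it where they are.

Things in the scene. Friction and masses are not known exactly. Their poses are not given: they have to be found in the camera images.
- tensioner: Fixed belt tensioner: green base plate 130 (x) by 250 (y) by 12 mm with a bearing upright; place and heading vary. Origin on the bench under the middle of the shaft; x along the shaft, y towards the spoke to push (away from the pawl's tail), z up. All offsets below are in this frame. Highest parts about 260 mm above the bench.
- shaft (a point): Middle of the wheel's shaft, 140 mm above the bench; it runs along the tensioner's x. The wheel is a toothed steel disc (128 mm diameter, 14 mm thick, 10 saw teeth) 25 mm to +x of this point and a star of four steel spokes (12 mm thick) 35 mm to -x of it (the robot side), on the one shaft.
- wheel (a joint): Turn of the wheel, rad; grows as it goes BACKWARD (top to +y, +y spoke down). One notch = 36 degrees = 0.628. Starts at -0.12 to -0.03, pawl home; the pawl stops it at 0. The pawl goes home in the next gap with the wheel between about 0.49 and 0.63 (aim at 0.56). Stiff: some 3 N at a knob turns it, and it stays where left.
- knob (a point): Centre of the black ball knob (22 mm diameter) at the end of the spoke to push, on the wheel's +y side: 105 mm from the axis, 22 degrees above level at wheel = 0 and lower as the wheel goes backward. The other three spokes are alike, 90 degrees apart, with the same knobs.
- pawl (a joint): Lift of the pawl, rad: 0 = home between two teeth, at most 0.6; clear of the teeth above 0.16. A dark steel rocker about 160 mm long, pivoted on the -y side of the wheel, its nose over the top of the toothed disc. Stiff: it stays where left. About 4 N down on the tail lifts it, about 1 N down on its back lowers it.
- pivot (a point): Pivot of the pawl: 25 mm to +x, 85 mm to -y and 50 mm above the shaft's middle; it turns about the tensioner's x.
- pawl_tail (a point): Middle of the upper face of the pawl's tail, a flat plate 36 by 38 mm; 52 mm to the -y side of the pivot and 18 mm above it when the pawl is home. Pushed down some 20 mm it lifts the pawl to about 0.4.
- pawl_back (a point): Middle of the flat pad (26 by 30 mm) on the pawl's back, over the nose: 85 mm to the +y side of the pivot and 34 mm above it when the pawl is home. Raised, it swings up about the pivot and so also towards the tail (some 25 mm at 0.45). Pressed down it sends the pawl home.
- bush: Bystander: brass bush 44 mm diameter, 35 mm tall, loose on the bench near the knob side. Origin at its underside.
- bolt: Bystander: dark bolt standing on its head, 28 mm diameter, 50 mm tall, loose, on the robot's side of the tensioner. Origin at its underside.
- spanner: Bystander: steel spanner 150 mm long, lying beyond the tensioner. Origin at the underside of its middle.
- grease: Bystander: grey jar 68 mm diameter, 70 mm tall, to the left. Origin at its underside.
- driver: Bystander: screwdriver 190 mm long lying to the right. Origin at its underside.
- grip: Bystander: black clamping knob 54 mm diameter, 40 mm tall, near the robot. Origin at its underside.
- rubbing_block: Bystander: cork rubbing block 100 by 60 by 30 mm, to the left. Origin at its underside.

How it is judged:
By the outcome, as a careful person would: the job done as asked, in the order asked, and still so for the second after the job is handed in, with the robot touching nothing.
It also fails if it takes over 58 s, if anything falls off the work surface, if the arm or the gripper's body presses on something with over 40 N, if the wrist force passes 120 N, or if a joint passes its speed limit or range.

ROBOT

A 6-joint arm with a two-finger parallel gripper is mounted at the origin on the work surface. World frame = base frame: x ahead of the robot, y to its left, z up, the work surface at z = 0. Lengths are in m, angles in rad, forces in N, time in s.
With the tool pointing down it reaches from about 0.25 to 0.775 m from the base axis. Payload 4 kg.
Tool frame: the origin (TCP) lies midway between the tips of the shut fingers; the grasp point (between the pads) lies 19 mm behind it; z points along the fingers, y is the direction in which the jaws open and shut (so a half turn about z gives the same grasp; the last joint's range is limited). The gripper opens to 94 mm and grips with 3 to 60 N. Pads are 16 mm wide; open, the fingers measure 119 mm over their backs; the gripper's body (75 mm by 177 mm) begins 78 mm behind the grasp point.
Start: joints at [-1.29, 0.087, 1.371, -0, 1.684, -0.103], TCP at [0.206, -0.51, 0.206] pointing down, gripper open.
Joint ranges: [-3.1, 3.1], [-0.76, 2.03], [0.27, 2.55], [-1.08, 4.22], [0.17, 2.65], [-2.57, 2.57]. Speed limits (rad/s): [2.79, 2.79, 3.14, 3.14, 3.14, 3.14].

INTERFACE

Orientations are given as [roll, pitch, yaw] about the fixed x, y, z axes, in that order (R = Rz(yaw) Ry(pitch) Rx(roll)).
In Python, from bench import robot, cams gives the robot as it stands.
- The arm moves only by the tool step_arm, never from a script. Its argument "plan" is a list that holds one entry, the list of rows, each a list of 5 numbers: the shift along the world's x, y, z in mm, then the turn about the world's z in rad, then the opening in per cent of the stroke, from 0 (shut) to 100 (fully open). In form: [[[tx, ty, tz, turn, fingers], ...]]. A call has 1 to 8 rows; each row is the pose to reach, as a shift and turn from the pose commanded when the call began; what a row does not reach only later rows make up. A row lasts 1/12 s, in which the tool goes at most 41.7 mm and 7.16 degrees, less where a joint would pass 70% of its speed; a pose out of reach is approached as far as the arm can. A call with a gripper value outside its range is refused whole. The fingers move at their own pace and stop on an object; the grip force is fixed at half the most. Time passes only in rows, so rows that repeat a pose let the fingers close. It gives the time, the measured TCP pose, the force and the opening at its end, in the units of the state.
- robot.get_obs(): the state, without advancing time (a new reading comes with each control period).
- cams.snapshot(name): name is "side" or "top"; returns a dict with "frame" (384x512x3 uint8, red, green, blue), "camera_matrix" (3x3 intrinsics, pixels), "origin" and "attitude" of the camera in the world. Camera axes: x right, y down, z forward; pixel columns grow to the right and rows downward; lengths in m; the calibration is good to about 2 mm. A picture is of the moment at which its call begins. There is no depth.
- robot.close_job(): hands the job in, once; it reports no verdict.
The state is a dict: "time": time; "joint_positions": joint angles; "qvel": joint speeds; "joint_torque": joint torques, N m; "tool_pos": TCP position; "ee_rot": TCP orientation; "wrist_force": force on the tool from outside, world axes, zero at the start; "wrist_torque": the same for the moment, N m; "width": finger opening in m.
Only numpy, scipy, OpenCV 4.12 (cv2) and the standard library are available. Lean on these libraries where they do the work, as an engineer would, in place of code of your own. Each camera call takes 0.05 s, during which the arm holds its last target. There are 200 camera calls.

## Working session

There is one attempt and no reset: what is moved stays moved. The work goes in short steps, Python scripts to look and compute and a tool call to move; the robot and the scene stay as the last step left them, time stands still between calls to the robot, and variables do not carry over. Pictures are saved under pics/ and viewed, about 8 in all and at most 12, crops included, and the job is handed in when it is done.

Besides the shell and the picture viewer there is one more tool, called after "Call:" by a JSON object that holds its "fn" and its "kwargs". step_arm: Moves the arm, as the interface text tells. Its arguments: {"type":"object","properties":{"plan":{"type":"array"}},"required":["plan"]}

```bash
mkdir -p pics; ls
python3 - <<'E'
from bench import robot,cams
import cv2,numpy as np
o=robot.get_obs();print(o['time'],o['tool_pos'],o['ee_rot'],o['width'])
for n in('side','top'):
    s=cams.snapshot(n);print(n,s['camera_matrix'],s['origin'],s['attitude'])
    cv2.imwrite(f'pics/{n}0.png',cv2.resize(s['frame'][...,::-1],(800,600),interpolation=cv2.INTER_CUBIC))
E
```

```text
pics
0.0 [ 0.20579153 -0.50947044  0.20431645] [-3.13941330e+00 -2.11613824e-04  3.83778119e-01] 0.09383452104970286
side [[386.94986532   0.         260.97615416]
 [  0.         386.94986532 185.91633669]
 [  0.           0.           1.        ]] [0.34419957 0.88549021 0.64647777] [-2.04746018  0.00411409 -2.95148872]
top [[365.94421702   0.         254.35644461]
 [  0.         365.94421702 191.85545778]
 [  0.           0.           1.        ]] [ 0.45673411 -0.02825846  1.31403733] [-3.07817457  0.01389871 -1.56283905]
```

View pics/side0.png

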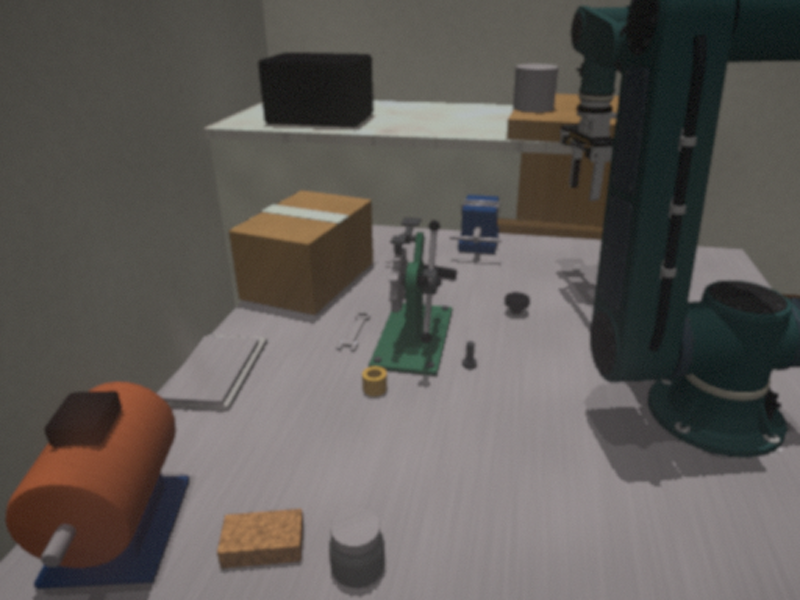

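View pics/top0.png

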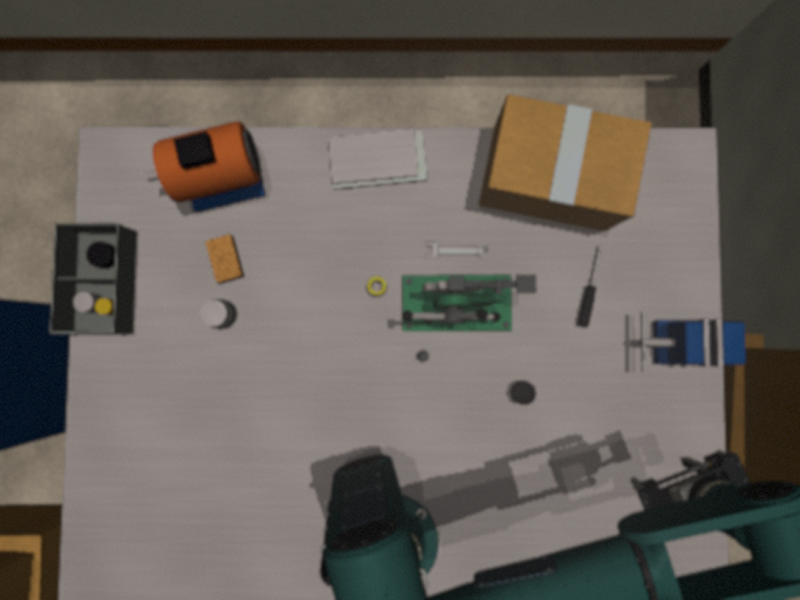

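```bash
cat > h.py <<'E'
from bench import robot,cams
import cv2,numpy as np
from scipy.spatial.transform import Rotation as Ro
def cam(s): return s['camera_matrix'],np.array(s['origin']),Ro.from_euler('xyz',s['attitude']).as_matrix()
def proj(s,p):
    K,o,R=cam(s); q=(np.atleast_2d(p)-o)@R@K.T; return q[:,:2]/q[:,2:]
def ray(s,uv,z):
    K,o,R=cam(s); d=np.c_[np.atleast_2d(uv),np.ones(len(np.atleast_2d(uv)))]@np.linalg.inv(K).T@R.T
    return o+d*((z-o[2])/d[:,2])[:,None]
def world(T,p):
    x,y,a=T; p=np.atleast_2d(p).astype(float); c,s=np.cos(a),np.sin(a)
    return p@np.array([[c,s,0],[-s,c,0],[0,0,1]])+[x,y,0]
def knob(w,k=0):
    a=np.radians(22)-w+k*np.pi/2; return [-.035,.105*np.cos(a),.14+.105*np.sin(a)]
def pw(l,y,z): # pawl pts; lift: nose (+y) goes up
    return [.025,-.085+y*np.cos(l)-z*np.sin(l),.19+z*np.cos(l)+y*np.sin(l)]
def crop(s,T,w,l,name,box,f,draw=True):
    im=s['frame'][...,::-1]; u0,v0,u1,v1=box
    im=cv2.resize(im[v0:v1,u0:u1],None,fx=f,fy=f,interpolation=cv2.INTER_CUBIC)
    im=cv2.convertScaleAbs(im,alpha=1.6)
    if draw:
        pts=[(knob(w,k),(0,0,255)) for k in range(4)]+[(pw(l,-.052,.018),(255,0,255)),(pw(l,.085,.034),(255,255,0)),(pw(l,0,0),(0,255,255))]
        pts+=[([a*.065,b*.125,.012],(255,255,255)) for a in(-1,1) for b in(-1,1)]
        for p,c in pts:
            q=((proj(s,world(T,p))[0]-[u0,v0]+.5)*f).astype(int); cv2.circle(im,tuple(int(i) for i in q),3,c,-1)
    cv2.imwrite(name,im)
E
python3 - <<'E'
from h import *
from scipy.optimize import least_squares
S={n:cams.snapshot(n) for n in('top','side')}
m={}
for n,s in S.items():
    h=cv2.cvtColor(s['frame'],cv2.COLOR_RGB2HSV); k=cv2.inRange(h,(50,90,40),(80,255,255))
    k[:, :200]=0; k[:,345:]=0
    if n=='top': k[240:]=0
    c=max(cv2.findContours(k,cv2.RETR_EXTERNAL,cv2.CHAIN_APPROX_NONE)[0],key=cv2.contourArea)
    m[n]=c; print(n,cv2.minAreaRect(c),cv2.boundingRect(c))
r=cv2.boxPoints(cv2.minAreaRect(m['top'])); P=ray(S['top'],r,.012); print(P)
T=[*P.mean(0)[:2],0]
e=P-P.mean(0); d=[(P[(i+1)%4]-P[i])[:2] for i in range(4)]; print([np.linalg.norm(i) for i in d])
L=max(d,key=np.linalg.norm); L=L*np.sign(L[1]); T[2]=np.arctan2(-L[0],L[1]); print(T)
crop(S['top'],T,-.07,0,'pics/t1.png',(230,150,360,235),6)
crop(S['side'],T,-.07,0,'pics/s1.png',(220,120,310,260),5)
E
```

```text
top ((312.2416687011719, 204.31410217285156), (20.91307830810547, 43.7772331237793), 52.4314079284668) (289, 185, 38, 26)
side ((264.8000183105469, 171.6000213623047), (4.472135543823242, 7.155416965484619), 63.43495178222656) (261, 168, 7, 8)
[[ 0.4778289  -0.13128118  0.012     ]
 [ 0.57375998 -0.25452785  0.012     ]
 [ 0.51500353 -0.29944524  0.012     ]
 [ 0.41958555 -0.17646214  0.012     ]]
[np.float64(0.15618103516125934), np.float64(0.07395872314851788), np.float64(0.15565807019305386), np.float64(0.0737130027414586)]
[np.float64(0.49654448682673435), np.float64(-0.21542910112073077), np.float64(0.661409888474458)]
```

View pics/t1.png

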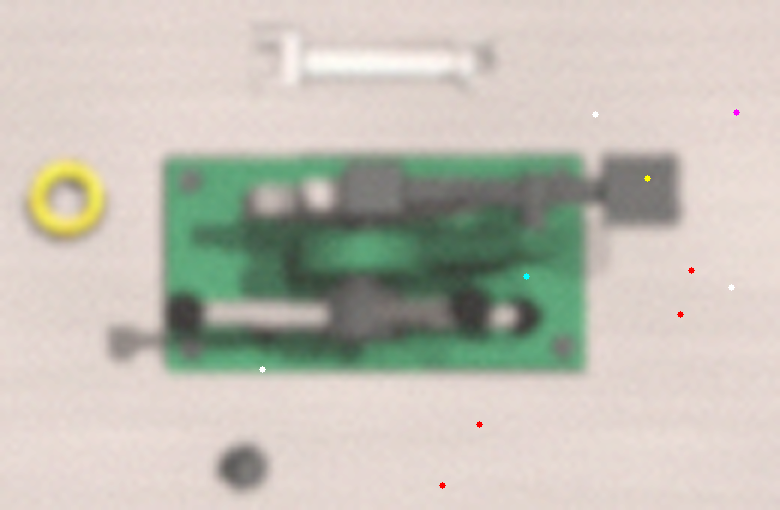

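View pics/s1.png

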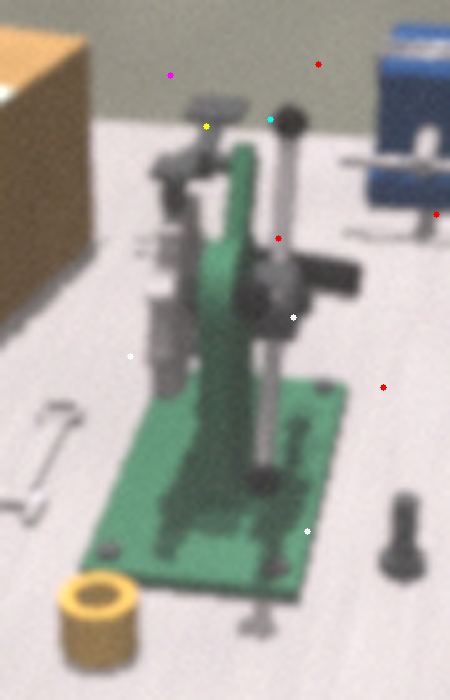

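Run:
```python
from h import *
from scipy.optimize import least_squares
S={n:cams.snapshot(n) for n in('top','side')}
t=lambda u,v:np.array([u,v])/6+[230-.5,150-.5]
g=lambda u,v:np.array([u,v])/5+[220-.5,120-.5]
C=[([.065,.125,.012],t(163,154)),([.065,-.125,.012],t(583,155)),([-.065,-.125,.012],t(584,371)),([-.065,.125,.012],t(163,373))]
def f(x):
    T,w=x[:3],x[3]
    A=[(p,q,'top') for p,q in C]+[(knob(w),t(184,313),'top'),(knob(w,1),t(470,308),'top'),(pw(0,-.052,.018),t(641,189),'top'),(pw(0,.085,.034),t(372,189),'top'),
      (knob(w,1),g(289,121),'side'),(knob(w,3),g(262,481),'side'),(pw(0,-.052,.018),g(217,108),'side')]
    return np.concatenate([proj(S[n],world(T,p))[0]-q for p,q,n in A])
r=least_squares(f,[.55,-.1,0,-.07]);print(r.x,r.fun.reshape(-1,2).round(1))
T=r.x[:3]; print([world(T,p)[0].round(3) for p in ([0,0,0],knob(r.x[3]),pw(0,-.052,.018),pw(0,.085,.034),knob(.56))])
np.save('T.npy',r.x)
for u,v,z in((66,200,.035),(243,467,.05)): print(ray(S['top'],t(u,v),z))
crop(S['side'],T,r.x[3],0,'pics/s2.png',(220,120,310,260),5)
```

```text
[ 0.5349442  -0.13223582  0.01027461  0.01804567] [[-3.   0.1]
 [-2.9 -0.3]
 [-2.6  0.2]
 [-2.9  0. ]
 [ 1.4 -0.2]
 [ 0.1 -0.2]
 [ 3.   0.1]
 [ 2.9 -0.3]
 [-0.  -0.9]
 [ 0.8 -2.5]
 [ 0.2 -1.6]]
[array([ 0.535, -0.132,  0.   ]), array([ 0.499, -0.035,  0.178]), array([ 0.561, -0.269,  0.208]), array([ 0.56 , -0.132,  0.224]), array([ 0.499, -0.029,  0.122])]
[[0.56920633 0.03905611 0.035     ]]
[[ 0.41502664 -0.06481364  0.05      ]]
```

Run:
```python
from h import *
from scipy.optimize import least_squares
S={n:cams.snapshot(n) for n in('top','side')}
t=lambda u,v:np.array([u,v])/6+[230-.5,150-.5]
g=lambda u,v:np.array([u,v])/5+[220-.5,120-.5]
C=[([.065,.125,.012],t(163,154)),([.065,-.125,.012],t(583,155)),([-.065,-.125,.012],t(584,371)),([-.065,.125,.012],t(163,373))]
def f(x):
    T,w=x[:3],x[3]
    A=[(np.add(p,[0,x[4],0]),q,'top') for p,q in C]+[(knob(w),t(184,313),'top'),(knob(w,1),t(470,308),'top'),(pw(0,-.052,.018),t(641,189),'top'),(pw(0,.085,.034),t(372,189),'top'),
      (knob(w,1),g(289,121),'side'),(knob(w,3),g(262,481),'side'),(pw(0,-.052,.018),g(217,108),'side')]
    return np.concatenate([proj(S[n],world(T,p))[0]-q for p,q,n in A])
r=least_squares(f,[.55,-.1,0,-.07,0]);print(r.x,r.fun.reshape(-1,2).round(1))
T=r.x[:3]; print([world(T,p)[0].round(3) for p in ([0,0,0],knob(r.x[3]),knob(r.x[3],1),pw(0,-.052,.018),pw(0,.085,.034),knob(.56))])
np.save('T.npy',r.x)
crop(S['side'],T,r.x[3],0,'pics/s2.png',(220,120,310,260),5)
```

```text
[ 0.53452148 -0.12314196  0.00931153 -0.08233627 -0.01920142] [[-0.2  0.2]
 [-0.  -0.2]
 [ 0.3  0.3]
 [-0.1  0.1]
 [-0.2 -0.2]
 [ 0.  -0. ]
 [-0.1  0.2]
 [-0.1 -0.1]
 [ 0.1  0.4]
 [-0.  -0.4]
 [-0.2 -0.6]]
[array([ 0.535, -0.123,  0.   ]), array([ 0.499, -0.03 ,  0.187]), array([ 0.5  , -0.171,  0.234]), array([ 0.561, -0.26 ,  0.208]), array([ 0.56 , -0.123,  0.224]), array([ 0.499, -0.02 ,  0.122])]
```

View pics/s2.png

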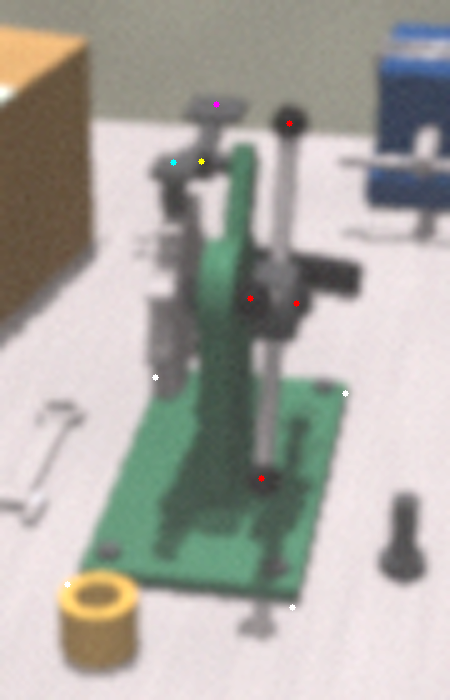

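Call:
{"fn": "step_arm", "kwargs": {"plan": [[[0,0,40,0.12,0],[0,0,80,0.24,0],[30,20,110,0.36,0],[60,42,130,0.48,0],[90,63,130,0.6,0],[120,85,130,0.72,0],[150,106,130,0.84,0],[180,127,130,0.96,0]]]}}

```text
time: 1.07
tool_pos: [0.3872, -0.3818, 0.336]
ee_rot: [3.141, 0.001, 1.35]
wrist_force: [0.3, -0.1, 0.0]
width: 0.0439
```

Call:
{"fn": "step_arm", "kwargs": {"plan": [[[30,21,0,0.12,0],[60,42,0,0.23,0],[90,63,0,0.23,0],[120,85,0,0.23,0],[150,106,-20,0.23,0],[175,123,-50,0.23,0],[175,123,-80,0.23,0],[175,123,-80,0.23,0]]]}}

```text
time: 1.73
tool_pos: [0.5589, -0.2566, 0.2455]
ee_rot: [-3.127, -0.009, 1.577]
wrist_force: [-0.2, 0.1, -1.7]
width: 0.0003
```

Call:
{"fn": "step_arm", "kwargs": {"plan": [[[0,0,-15,0,0],[0,0,-30,0,0],[0,0,-38,0,0],[0,0,-42,0,0],[0,0,-46,0,0],[0,0,-50,0,0],[0,0,-54,0,0],[0,0,-54,0,0]]]}}

```text
time: 2.4
tool_pos: [0.5612, -0.2622, 0.2034]
ee_rot: [3.139, 0.005, 1.572]
wrist_force: [-0.6, -3.4, 3.8]
width: 0.0002
```

Call:
{"fn": "step_arm", "kwargs": {"plan": [[[0,0,-3,0,0],[0,0,-6,0,0],[0,0,-9,0,0],[0,0,-12,0,0],[0,0,-15,0,0],[0,0,-18,0,0],[0,0,-20,0,0],[0,0,-20,0,0]]]}}

```text
time: 3.07
tool_pos: [0.5613, -0.2631, 0.1828]
ee_rot: [3.139, 0.006, 1.572]
wrist_force: [-0.2, -7.6, 1.9]
width: 0.0002
```

Run:
```python
from h import *
x=np.load('T.npy')
a=[];
for n,b,f in(('top',(230,150,360,235),5),('side',(220,110,310,230),5)):
    s=cams.snapshot(n); crop(s,x[:3],x[3],.42,f'pics/{n}3.png',b,f); a.append(cv2.imread(f'pics/{n}3.png'))
a=cv2.resize(a[0],(450,294)),a[1]
h=max(i.shape[0] for i in a); a=[cv2.copyMakeBorder(i,0,h-i.shape[0],0,0,0) for i in a]
cv2.imwrite('pics/c3.png',cv2.resize(np.hstack(a),None,fx=.88,fy=.88))
o=robot.get_obs();print(o['tool_pos'],o['wrist_force'])
```

```text
[ 0.56130914 -0.2628221   0.1829001 ] [ 0.36123509 -5.75516518  1.03114641]
```

View pics/c3.png

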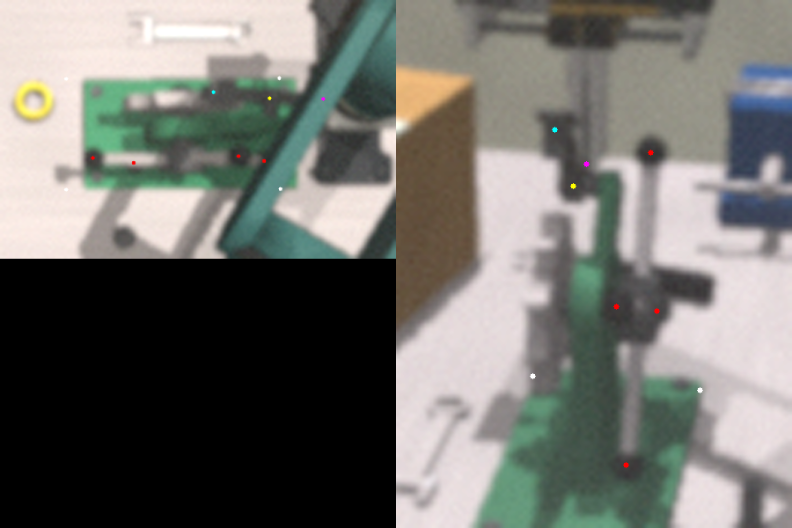

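Call:
{"fn": "step_arm", "kwargs": {"plan": [[[0,0,30,0,0],[0,0,70,0,0],[0,0,110,0,0],[-20,30,120,0,0],[-40,65,120,0,0],[-62,98,120,0,0],[-62,138,120,0,0],[-62,178,120,0,0]]]}}

```text
time: 3.83
tool_pos: [0.4978, -0.0803, 0.3022]
ee_rot: [3.14, -0.001, 1.572]
wrist_force: [1.4, 1.6, 0.9]
width: 0.0004
```

Call:
{"fn": "step_arm", "kwargs": {"plan": [[[0,35,0,0,0],[0,67,0,0,0],[0,67,-20,0,0],[0,67,-45,0,0],[0,67,-70,0,0],[0,67,-85,0,0],[0,67,-85,0,0],[0,67,-85,0,0]]]}}

```text
time: 4.5
tool_pos: [0.4984, -0.0145, 0.2159]
ee_rot: [-3.14, -0.001, 1.574]
wrist_force: [0.2, -0.4, 1.2]
width: 0.0007
```

Call:
{"fn": "step_arm", "kwargs": {"plan": [[[0,-8,-12,0,0],[0,-8,-20,0,0],[0,-8,-26,0,0],[0,-8,-32,0,0],[0,-8,-38,0,0],[0,-8,-44,0,0],[0,-8,-50,0,0],[0,-8,-50,0,0]]]}}

```text
time: 5.17
tool_pos: [0.499, -0.0228, 0.1658]
ee_rot: [3.141, -0.0, 1.574]
wrist_force: [1.0, 2.4, 1.8]
width: 0.001
```

Call:
{"fn": "step_arm", "kwargs": {"plan": [[[0,0,-6,0,0],[0,0,-12,0,0],[0,0,-18,0,0],[0,0,-24,0,0],[0,0,-29,0,0],[0,0,-32,0,0],[0,0,-32,0,0],[0,0,-32,0,0]]]}}

```text
time: 5.83
tool_pos: [0.4981, -0.0237, 0.1335]
ee_rot: [-3.139, 0.001, 1.573]
wrist_force: [0.2, 0.0, 0.1]
width: 0.0005
```

```bash
cat > look.py <<'E'
from h import *
import sys
x=np.load('T.npy'); w,l,out=float(sys.argv[1]),float(sys.argv[2]),sys.argv[3]
a=[]
for n,b in(('top',(230,150,360,235)),('side',(225,115,300,215))):
    s=cams.snapshot(n); crop(s,x[:3],w,l,'pics/tmp.png',b,5); a.append(cv2.imread('pics/tmp.png'))
a[0]=cv2.resize(a[0],None,fx=.64,fy=.64,interpolation=cv2.INTER_AREA)
h=max(i.shape[0] for i in a); a=[cv2.copyMakeBorder(i,0,h-i.shape[0],0,0,0) for i in a]
cv2.imwrite(out,np.hstack(a))
o=robot.get_obs();print(o['time'],o['tool_pos'],o['wrist_force'])
E
python3 look.py .56 .45 pics/c4.png
```

```text
5.9333 [ 0.49830199 -0.02353074  0.1338404 ] [ 0.18764454 -1.1993818   0.5008135 ]
```

View pics/c4.png

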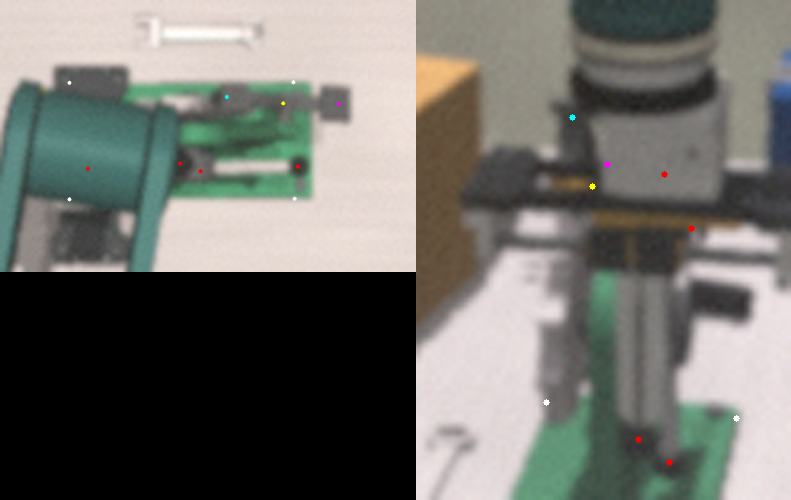

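Call:
{"fn": "step_arm", "kwargs": {"plan": [[[0,0,20,0,0],[0,5,55,0,0],[0,5,95,0,0],[0,5,135,0,0],[0,0,165,0,0],[20,-30,170,0,0],[40,-60,170,0,0],[55,-90,170,0,0]]]}}

```text
time: 6.6
tool_pos: [0.555, -0.1143, 0.3059]
ee_rot: [3.139, 0.002, 1.575]
wrist_force: [0.3, 0.2, -0.2]
width: 0.0004
```

Call:
{"fn": "step_arm", "kwargs": {"plan": [[[8,-27,0,0,0],[8,-27,-10,0,0],[8,-27,-20,0,0],[8,-27,-28,0,0],[8,-27,-32,0,0],[8,-27,-36,0,0],[8,-26,-40,0,0],[8,-25,-44,0,0]]]}}

```text
time: 7.27
tool_pos: [0.5618, -0.134, 0.2638]
ee_rot: [3.138, -0.004, 1.578]
wrist_force: [-1.8, 8.9, 9.1]
width: 0.0003
```

Call:
{"fn": "step_arm", "kwargs": {"plan": [[[0,2,-4,0,0],[0,4,-8,0,0],[0,6,-12,0,0],[0,8,-16,0,0],[0,10,-20,0,0],[0,12,-24,0,0],[0,13,-28,0,0],[0,13,-31,0,0]]]}}

```text
time: 7.93
tool_pos: [0.5617, -0.1248, 0.2284]
ee_rot: [-3.14, -0.0, 1.574]
wrist_force: [0.3, 1.5, 1.9]
width: 0.0004
```

Call:
{"fn": "step_arm", "kwargs": {"plan": [[[0,0,-2,0,0],[0,0,-4,0,0],[0,0,-6,0,0],[0,0,-8,0,0],[0,0,-8,0,0]]]}}

```text
time: 8.35
tool_pos: [0.5619, -0.1252, 0.2241]
ee_rot: [3.139, 0.001, 1.574]
wrist_force: [-2.5, 3.5, 9.3]
width: 0.0004
```

Call:
{"fn": "step_arm", "kwargs": {"plan": [[[0,0,-1,0,0],[0,0,-2,0,0],[0,0,-2,0,0]]]}}

```text
time: 8.6
tool_pos: [0.5619, -0.1251, 0.2239]
ee_rot: [3.138, 0.001, 1.574]
wrist_force: [-5.0, 2.3, 13.8]
width: 0.0002
```

Call:
{"fn": "step_arm", "kwargs": {"plan": [[[0,0,15,0,0],[0,0,45,0,0],[0,0,85,0,0],[-20,-35,100,0,0],[-40,-70,100,0,0],[-60,-105,100,0,0],[-80,-140,100,0,0],[-100,-175,100,0,0]]]}}

```text
time: 9.27
tool_pos: [0.4606, -0.302, 0.3193]
ee_rot: [-3.141, 0.001, 1.573]
wrist_force: [0.1, 0.5, 0.4]
width: 0.0006
```

Call:
{"fn": "step_arm", "kwargs": {"plan": [[[-30,-28,0,0,0],[-60,-56,0,0,0],[-90,-84,0,0,0],[-120,-110,0,0,0],[-150,-140,0,0,0],[-180,-165,0,0,0],[-210,-180,0,0,0],[-210,-180,0,0,0]]]}}

```text
time: 9.93
tool_pos: [0.2462, -0.4833, 0.3183]
ee_rot: [-3.138, 0.0, 1.565]
wrist_force: [-0.2, 0.1, -0.8]
width: 0.0003
```

```bash
python3 look.py .56 0 pics/c5.png
```

```text
10.0333 [ 0.25048369 -0.48085224  0.31887536] [0.05919291 0.20135703 0.00227748]
```

View pics/c5.png

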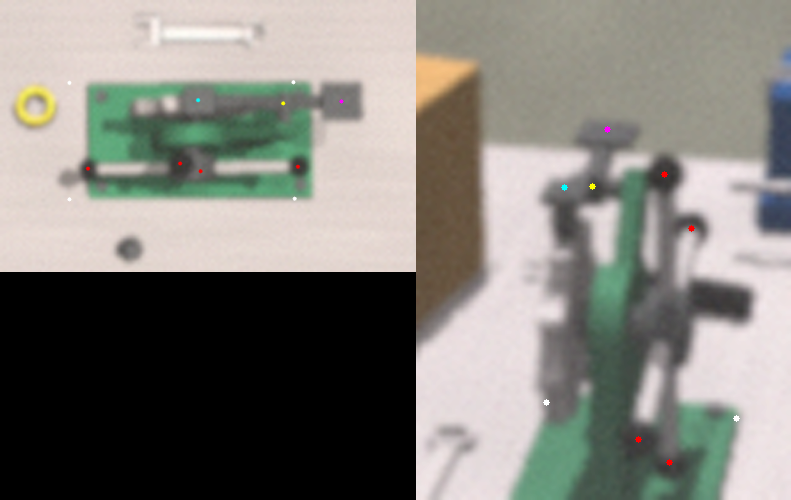

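```bash
python3 -c "
from bench import robot
print(robot.close_job())"
```

```text
the job is handed in; nothing more can be done
None
```

The tensioner is backed off one notch and the pawl sits home in the next gap. I handed the job in at about 10 s of robot time, with the arm well clear.

- **Moves:** I worked with the gripper shut, using it as a fingertip. I pressed the pawl's tail down until it was lifted by about 0.45 rad. Then I pushed the +y knob down until the wheel read about 0.56 rad, and pressed the pawl's back pad down.
- **Pawl:** The pad stopped firmly at z = 0.224 m, the computed home height, with about 14 N at the wrist. That was the highest force I read.
- **Last pictures:** The pawl's tail and pad lay on the model's points for a lift of 0, and the visible knobs on those for a wheel turn of 0.56. The bush, bolt and spanner were where they started. I did not recheck the loose things outside those close-ups, but the arm's path stayed clear of them.
- **Checks:** None failed or disagreed. The plate's middle turned out to lie about 19 mm to −y of the shaft, so I fitted the pose with that offset left free.

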